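# Refit the adjusting handle of the bench rolling mill and close the rollers

### The arm

A 7-joint arm with a two-finger parallel gripper is mounted at the origin on the work surface. World frame = base frame: x ahead of the robot, y to its left, z up, the work surface at z = 0. Lengths are in m, angles in rad, forces in N, time in s.
With the tool pointing down it reaches from about 0.425 to 1.025 m from the base axis. Payload 3.6 kg.
Tool frame: the origin (TCP) lies midway between the tips of the shut fingers; the grasp point (between the pads) lies 19 mm behind it; z points along the fingers, y is the line along which they close (so a half turn about z gives the same grasp; the last joint's range is limited). The gripper opens to 85 mm and grips with 20 to 120 N. Pads are 22 mm wide; open, the fingers measure 114 mm over their backs; the gripper's body (76 mm by 85 mm) begins 54 mm behind the grasp point. The pads swing forward as they close: fully open they stand 13 mm farther back than shut.
Start: joints at [1.242, 0.591, 0.048, 1.609, -0.033, 0.943, -0.034], TCP at [0.169, -0.705, 0.231] pointing down, gripper open.
Joint ranges: [-2.69, 2.69], [-0.47, 2.24], [-1.27, 1.36], [0.19, 2.51], [-1.53, 4.68], [0.08, 2.07], [-3.09, 3.09]. Speed limits (rad/s): [2.57, 2.57, 3.14, 3.14, 3.14, 3.14, 3.14].

### API

Orientations are given as a 3x3 rotation matrix whose columns are the frame's x, y, z axes.
In Python, from station import robot gives the robot as it stands.
- The arm moves only by the shell command python3 shift.py 'ROWS'. ROWS is 1 to 5 rows, one to a line, with the numbers parted by commas; each row has 7 numbers: the finger opening in m, then dx, dy, dz in m, then a rotation vector rx, ry, rz in rad; each row is the pose to reach, as a shift and turn from the pose commanded when the command began, along the tool's axes at that moment; what a row does not reach only later rows make up. A row lasts 1/12 s, in which the tool goes at most 0.0417 m and 0.125 rad, less where a joint would pass 70% of its speed; a pose out of reach is approached as far as the arm can. The fingers move at their own pace and stop on an object; the grip force is fixed at half the most. Time passes only in rows, so rows that do not move let the fingers close. It prints the time, the measured TCP pose, the force, the opening and the grip force at its end. Input that does not fit is refused with a message, and nothing moves.
- robot.observe(): the state, without advancing time (a new reading comes with each control period).
- robot.grab_frame(name): name is "scene" or "top"; returns the picture (384x512x3 uint8, blue, green, red); there is no depth.
- robot.calibration(name): a dict with "K" (3x3 intrinsics, pixels), "cam_to_world" (4x4, takes a point from camera to world coordinates). Camera axes: x right, y up, looking along -z (the intrinsics and any distortion apply to the point x, -y, -z); pixel columns grow to the right and rows downward; lengths in m; the calibration is good to about 2 mm. A picture is of the moment at which its call begins. calibration takes no time and is no camera call.
- robot.finish_job(): hands the job in; it is judged then, once.
The state is a dict: "time": time; "joint_pos": joint angles; "joint_vel": joint speeds; "tau": joint torques, N m; "eef_pos": TCP position; "eef_rot": TCP orientation; "contact_force": force on the tool from outside, world axes, zero at the start; "torque": the same for the moment, N m; "gripper_width": finger opening in m; "grasp_force": force on a finger pad.
Only numpy, scipy, OpenCV 4.12 (cv2) and the standard library are available. Lean on these libraries where they do the work, as an engineer would, in place of code of your own. Each camera call takes 0.05 s, during which the arm holds its last target. There are 200 camera calls.

### The job

The red T-handle of the green rolling mill has come off: put it back on the square spindle on top of the mill, fully home, feeling for the angle at which it drops on. Then wind it clockwise (seen from above) until it comes up against its stop, and let go. Leave the cup, the tape roll and the brass hoop where they are.

Things in the scene. Friction and masses are not known exactly. Their poses are not given: they have to be found in the camera images.
- handle: Loose T-handle, 0.28 to 0.46 kg, standing on the bench, bore down. Origin: centre of the hub's underside, z up. Dark steel hub 40 x 40 mm, 34 mm high, with a blind square bore from below, 17.2 mm wide (1.5 mm chamfer at the mouth), 28 mm deep, its sides parallel to the body's x and y. Round neck, 16 mm across, from 34 to 56 mm; on it the crossbar, 56 to 72 mm high.
- handle_bar (a point): Middle of the handle's red crossbar, where to grip it, 64 mm above the handle's origin. The bar runs along the handle's x: 90 mm long, 14 mm thick (along y), 16 mm high, with black ball ends 21 mm across (113 mm over all).
- mill: Fixed green bench rolling mill, base 130 (x) x 210 (y) mm, 170 mm high without its spindle. Origin: centre of its underside.
- spindle_seat (a point): On the vertical spindle's axis at its round seat (40 mm across, 184 mm above the bench), where the handle's origin lies when fully home. Fixed to the mill: its axes do NOT show the angle of the square. The steel shaft, 16 mm square, stands 24 mm above it; the top 3 mm are 14 mm square. The square's angle is random and not reported: look or feel for it. Any of the four ways round is right.
- spindle (a joint): Turn of the square spindle, rad, growing clockwise seen from above; 0 to 2.0, the hard stop; starts between 0 and 0.6 and stays where left (0.2 N m of friction). Its zero's direction in the room is random and not told. A red pointer on it, square to one flat of the shaft, moves over the round dial below and reaches a black pin at 2.0.
- cup: Lidded paper cup, 78 mm across, 105 mm high; bystander. Origin: centre of its underside.
- tape: Roll of white tape lying flat, 90 mm across, 40 mm high; bystander. Origin: centre of its underside.
- hoop: Brass hoop lying flat, 100 mm across, 22 mm high; bystander. Origin: centre of its underside.

How it is judged:
On the way, in this order (a step that is already met when the one before it is completed fails the run):
1. the handle is fully home on the square spindle (horizontal distance between handle and spindle_seat below 0.003 m and z of handle in the frame of spindle_seat between -0.003 and 0.003 m and angle between handle's own z axis and vertical below 0.06 rad), for 0.2 s.
2. the spindle is wound clockwise to its stop with the handle home (all of step 1 and value of joint spindle above 1.9 rad), for 0.2 s.
At the end, for the whole second after the job is handed in: The handle is fully home on the spindle (its origin within 3 mm of the seat sideways and in height, upright within 0.06 rad), the spindle is at more than 1.9 rad (stop at 2.0), and the handle is released and at rest (all of step 2 and linear speed of handle below 0.01 m/s); the robot touches nothing.
It fails at once if the paper cup is pushed more than 30 mm or tipped over (distance of cup from where it was at the start of the episode above 0.03 m or angle between cup's own z axis and vertical above 0.5 rad).
It fails at once if the tape roll is pushed more than 30 mm or tipped over (distance of tape from where it was at the start of the episode above 0.03 m or angle between tape's own z axis and vertical above 0.5 rad).
It fails at once if the brass hoop is pushed more than 30 mm or tipped over (distance of hoop from where it was at the start of the episode above 0.03 m or angle between hoop's own z axis and vertical above 0.5 rad).
It also fails if it takes over 72 s, if anything falls off the work surface, if the arm or the gripper's body presses on something with over 40 N, if the wrist force passes 120 N, or if a joint passes its speed limit or range.

## Working session

There is one attempt and no reset: what is moved stays moved. The work goes in short steps, Python scripts to look and compute and a shell command to move; the robot and the scene stay as the last step left them, time stands still between calls to the robot, and variables do not carry over. Pictures are saved under pics/ and viewed, at most 10 in all, crops included, and the job is handed in when it is done.

```bash
ls; mkdir -p pics; python3 - <<'E'
from station import robot
import cv2
for n in ("scene","top"):
    cv2.imwrite(f"pics/{n}0.png",robot.grab_frame(n)); c=robot.calibration(n); print(n,c)
o=robot.observe();print(o)
E
```

```text
pics
shift.py
station.py
scene {'K': array([[424.27289097,   0.        , 249.36179837],
       [  0.        , 424.27289097, 188.37820659],
       [  0.        ,   0.        ,   1.        ]]), 'cam_to_world': array([[-0.89363331, -0.32793676,  0.30639354,  0.88060778],
       [ 0.44878277, -0.65855354,  0.60407058,  0.49668835],
       [ 0.0036796 ,  0.67732173,  0.73567774,  0.78971608],
       [ 0.        ,  0.        ,  0.        ,  1.        ]])}
top {'K': array([[409.22893878,   0.        , 256.66328756],
       [  0.        , 409.22893878, 189.51302956],
       [  0.        ,   0.        ,   1.        ]]), 'cam_to_world': array([[-0.0070396 ,  0.98041576, -0.19681305,  0.45373256],
       [-0.99987327, -0.00409072,  0.01538569, -0.02958398],
       [ 0.01427927,  0.19689641,  0.98032031,  0.91977108],
       [ 0.        ,  0.        ,  0.        ,  1.        ]])}
{'time': 0.1, 'joint_pos': array([ 1.24154625,  0.59201296,  0.0483531 ,  1.60969725, -0.03333753,
        0.94270728, -0.03373182]), 'joint_vel': array([ 0.00052531, -0.00233865, -0.00066502, -0.00164812,  0.00076602,
        0.00119546, -0.00066518]), 'tau': array([ 4.29133754e-03, -5.49992394e+01,  1.55314263e+00, -1.98823142e+01,
        9.67707223e-03,  3.86217842e-03,  1.15317260e-06]), 'eef_pos': array([ 0.16915395, -0.7042221 ,  0.2302657 ]), 'eef_rot': array([[ 9.72342706e-01,  2.33557980e-01, -5.77290681e-04],
       [ 2.33558667e-01, -9.72340788e-01,  1.93408709e-03],
       [-1.09601802e-04, -2.01542672e-03, -9.99997963e-01]]), 'contact_force': array([ 0.36941474, -0.02233608,  0.03439243]), 'torque': array([ 0.01684161, -0.04885785, -0.01210389]), 'grasp_force': 0.0, 'gripper_width': 0.08526579556294288}
```

View pics/scene0.png

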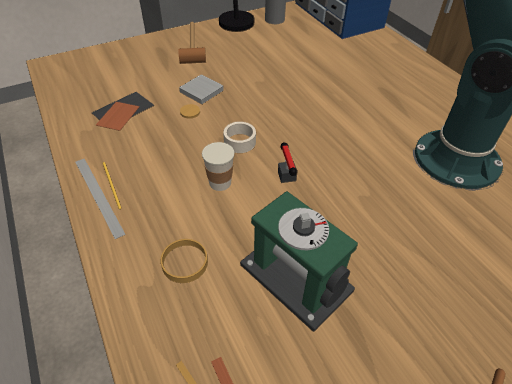

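View pics/top0.png

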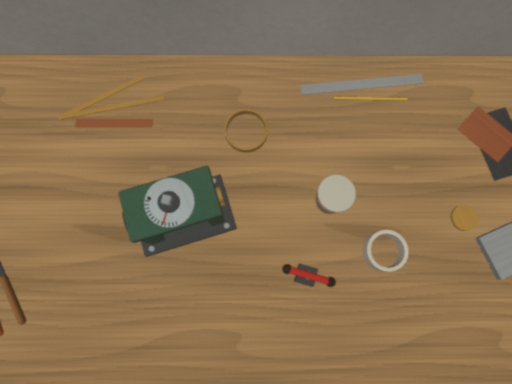

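The scene view shows the spindle at about (305,225) and the handle at about (288,160). In the top view the bar runs from (287,269) to (331,282) and the spindle is at about (168,201). I'll zoom in on both.

```bash
python3 - <<'E'
import cv2,numpy as np
s=cv2.imread("pics/scene0.png");t=cv2.imread("pics/top0.png")
def c(i,x,y,w,h,k): return cv2.resize(i[y:y+h,x:x+w],(w*k,h*k),interpolation=cv2.INTER_CUBIC)
a=c(s,275,200,60,50,6);b=c(t,140,175,60,50,6);d=c(s,265,135,60,50,6);e=c(t,280,250,60,50,6)
cv2.imwrite("pics/z.png",np.vstack([np.hstack([a,b]),np.hstack([d,e])]))
E
```

```text
(no output)
```

View pics/z.png

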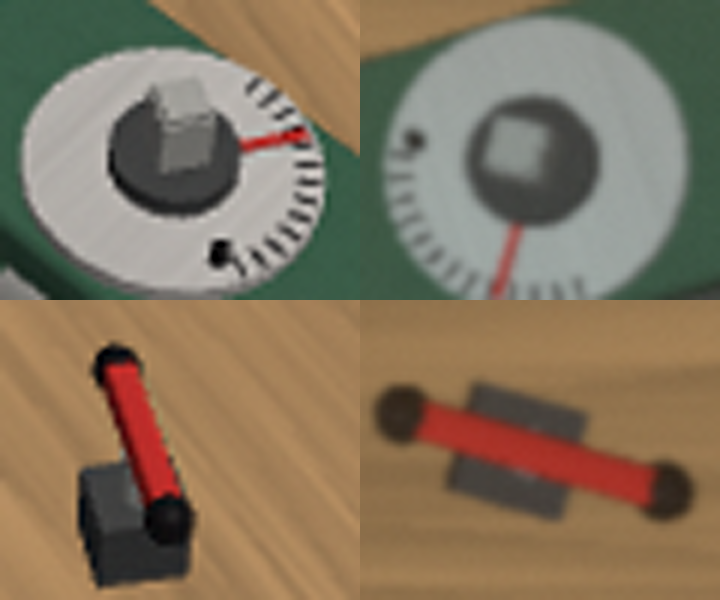

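The crops give the spindle's top face, the pointer and the bar's ball ends in both views. Next I triangulate them.

```bash
cat > h.py <<'E'
from station import robot
import numpy as np, cv2
C={n:robot.calibration(n) for n in ("scene","top")}
def ray(n,p):
    c=C[n];d=np.linalg.inv(c["K"])@[p[0],p[1],1];T=c["cam_to_world"]
    d=T[:3,:3]@(d*[1,-1,-1]);return T[:3,3],d/np.linalg.norm(d)
def tri(ps,pt):
    A=0;b=0;R=[ray("scene",ps),ray("top",pt)]
    for o,d in R:
        M=np.eye(3)-np.outer(d,d);A=A+M;b=b+M@o
    x=np.linalg.solve(A,b);return x,[round(np.linalg.norm(np.cross(x-o,d))*1000,1) for o,d in R]
def atz(n,p,z):
    o,d=ray(n,p);return o+d*(z-o[2])/d[2]
def proj(n,X):
    c=C[n];T=c["cam_to_world"];q=T[:3,:3].T@(np.array(X)-T[:3,3])*[1,-1,-1];q=c["K"]@q;return q[:2]/q[2]
E
python3 - <<'E'
from h import *
np.set_printoptions(precision=4,suppress=True)
S=lambda X,Y,x0,y0:((X+.5)/6-.5+x0,(Y+.5)/6-.5+y0)
P={"spintop":(S(182,98,275,200),S(157,146,140,175)),
"ptip":(S(308,132,275,200),S(137,297,140,175)),
"pin":(S(222,245,275,200),S(53,139,140,175)),
"dial":(S(173,172,275,200),S(177,167,140,175)),
"ballA":(S(117,61,265,135),S(42,112,280,250)),
"ballB":(S(169,218,265,135),S(305,190,280,250))}
for k,(a,b) in P.items(): print(k,*tri(a,b))
print("swap",tri(P["ballA"][0],P["ballB"][1]))
a=tri(*P["ballA"])[0];b=tri(*P["ballB"])[0];print("bar",(a+b)/2,np.linalg.norm(a-b),np.degrees(np.arctan2(*(b-a)[1::-1])))
tc=[atz("top",S(x,y,140,175),.208) for x,y in [(137,113),(190,122),(180,180),(124,170)]]
print("square top z.208:",np.mean(tc,0),[round(float(np.degrees(np.arctan2(*(tc[(i+1)%4]-tc[i])[1::-1]))),1) for i in range(4)])
print("seat top z.184",atz("top",S(173,160,140,175),.184), "spintop z.208 scene/top",atz("scene",P["spintop"][0],.208),atz("top",P["spintop"][1],.208))
i=cv2.imread("pics/top0.png")
E
```

```text
spintop [0.5802 0.1201 0.2066] [np.float64(0.7), np.float64(0.7)]
ptip [0.5387 0.1305 0.1787] [np.float64(0.9), np.float64(0.9)]
pin [0.5866 0.1568 0.1827] [np.float64(0.8), np.float64(0.8)]
dial [0.5798 0.1211 0.1717] [np.float64(0.6), np.float64(0.6)]
ballA [ 0.4716 -0.1048  0.1492] [np.float64(14.8), np.float64(14.8)]
ballB [ 0.4165 -0.1976 -0.0318] [np.float64(19.7), np.float64(19.7)]
swap (array([ 0.4332, -0.1915,  0.0686]), [np.float64(0.4), np.float64(0.4)])
bar [ 0.444  -0.1512  0.0587] 0.21071860851378602 -120.67802924857806
square top z.208: [0.5804 0.1192 0.208 ] [-100.0, 172.3, 79.5, -10.5]
seat top z.184 [0.5804 0.1195 0.184 ] spintop z.208 scene/top [0.5804 0.1215 0.208 ] [0.5804 0.1194 0.208 ]
```

```bash
python3 - <<'E'
from h import *
np.set_printoptions(precision=4,suppress=True)
S=lambda X,Y,x0,y0:((X+.5)/6-.5+x0,(Y+.5)/6-.5+y0)
a,ra=tri(S(117,61,265,135),S(305,190,280,250));b,rb=tri(S(169,218,265,135),S(42,112,280,250))
print(a,ra,b,rb,"mid",(a+b)/2,np.linalg.norm(a-b),"ang",np.degrees(np.arctan2(*(b-a)[1::-1])))
# red blob centroid check at z .064 / top face .072
for n in C:
    i=cv2.imread(f"pics/{n}0.png").astype(int);m=((i[...,2]>110)&(i[...,1]<60)&(i[...,0]<60)).astype(np.uint8)
    k,l,s,c=cv2.connectedComponentsWithStats(m)
    for j in range(1,k):
        if s[j,4]>60: print(n,c[j],s[j,4],atz(n,c[j],.068))
# hub top corners
tc=[atz("top",S(x-360,y-300,280,250),.034) for x,y in [(477,383),(588,415),(560,520),(447,490)]]
print("hub",np.mean(tc,0),[round(float(np.degrees(np.arctan2(*(tc[(i+1)%4]-tc[i])[1::-1]))),1) for i in range(4)])
E
```

```text
[ 0.4332 -0.1915  0.0686] [np.float64(0.4), np.float64(0.4)] [ 0.4598 -0.103   0.0653] [np.float64(0.5), np.float64(0.5)] mid [ 0.4465 -0.1472  0.0669] 0.09248516991972677 ang 73.30217113816339
scene [288.2018 156.3945] 109 [ 0.4451 -0.1495  0.068 ]
top [308.587  275.0648] 247 [ 0.4462 -0.1477  0.068 ]
hub [ 0.4463 -0.1468  0.034 ] [-106.3, 162.8, 75.0, -17.4]
```

```bash
cat >> h.py <<'E'
from scipy.spatial.transform import Rotation as Ro
np.set_printoptions(precision=4,suppress=True)
def to(p,deg):
    o=robot.observe();R=o["eef_rot"];a=np.radians(deg)
    x=np.array([np.cos(a),np.sin(a),0]);z=np.array([0,0,-1.]);G=np.c_[x,np.cross(z,x),z]
    print("t",o["time"],"pos",o["eef_pos"],"xdeg",np.degrees(np.arctan2(R[1,0],R[0,0])),"q7",o["joint_pos"][6])
    print("shift",R.T@(np.array(p)-o["eef_pos"]),"rot",Ro.from_matrix(R.T@G).as_rotvec(),"F",o["contact_force"],"M",o["torque"],"w",o["gripper_width"],o["grasp_force"])
E
python3 -c "
from h import *
to([.4463,-.1475,.15],73.5)"
```

```text
t 0.1 pos [ 0.1692 -0.7042  0.2303] xdeg 13.50667644834641 q7 -0.03373181721455332
shift [ 0.3995 -0.4764  0.0812] rot [-0.0019 -0.001  -1.0471] F [ 0.3694 -0.0223  0.0344] M [ 0.0168 -0.0489 -0.0121] w 0.08526579556294288 0.0
```

```bash
python3 shift.py '0.085,0.025,-0.03,0,0,0,0
0.085,0.05,-0.06,0,0,0,0
0.085,0.075,-0.09,0,0,0,0
0.085,0.1,-0.12,0,0,0,0
0.085,0.125,-0.15,0,0,0,0'
python3 shift.py '0.085,0.025,-0.03,0,0,0,0
0.085,0.05,-0.06,0,0,0,0
0.085,0.075,-0.09,0,0,0,0
0.085,0.1,-0.12,0,0,0,0
0.085,0.125,-0.15,0,0,0,0'
python3 shift.py '0.085,0.025,-0.03,0,0,0,0
0.085,0.05,-0.06,0,0,0,0
0.085,0.075,-0.09,0,0,0,0
0.085,0.1,-0.12,0,0,0,0
0.085,0.125,-0.15,0,0,0,0'
python3 shift.py '0.085,0,0,0.02,0,0,-0.12
0.085,0,0,0.04,0,0,-0.24
0.085,0,0,0.06,0,0,-0.36
0.085,0,0,0.06,0,0,-0.48
0.085,0,0,0.06,0,0,-0.6'
python3 -c "
from h import *
to([.4463,-.1475,.15],73.5)"
```

```text
time: 0.52
eef_pos: [0.2562, -0.5279, 0.2309]
eef_rot: [[0.972, 0.233, -0.0], [0.233, -0.972, 0.001], [-0.0, -0.001, -1.0]]
contact_force: [0.3, 0.1, 0.9]
gripper_width: 0.0851
grasp_force: 0.0
time: 0.93
eef_pos: [0.3426, -0.3529, 0.2312]
eef_rot: [[0.972, 0.233, -0.0], [0.233, -0.972, 0.0], [-0.0, -0.0, -1.0]]
contact_force: [1.0, 0.4, 0.6]
gripper_width: 0.0848
grasp_force: 0.0
time: 1.35
eef_pos: [0.429, -0.1779, 0.2312]
eef_rot: [[0.972, 0.233, -0.0], [0.233, -0.972, -0.0], [-0.0, -0.0, -1.0]]
contact_force: [1.3, -0.1, 0.2]
gripper_width: 0.0851
grasp_force: 0.0
time: 1.77
eef_pos: [0.4276, -0.1791, 0.1698]
eef_rot: [[0.666, 0.746, -0.004], [0.746, -0.666, 0.001], [-0.001, -0.004, -1.0]]
contact_force: [0.4, -0.4, -0.2]
gripper_width: 0.0848
grasp_force: 0.0
t 1.7667 pos [ 0.4276 -0.1791  0.1698] xdeg 48.27599887426546 q7 -0.5870555553365396
shift [ 0.036  -0.007   0.0198] rot [-0.0038  0.0006 -0.4402] F [ 0.4113 -0.3679 -0.2178] M [-0.016  -0.0199 -0.032 ] w 0.08484841558398226 0.0
```

```bash
python3 shift.py '0.085,0.018,-0.0035,0.01,0,0,-0.12
0.085,0.036,-0.007,0.02,0,0,-0.24
0.085,0.036,-0.007,0.02,0,0,-0.36
0.085,0.036,-0.007,0.02,-0.002,0,-0.44
0.085,0.036,-0.007,0.02,-0.002,0,-0.44'
python3 -c "
from h import *
to([.4463,-.1475,.045],73.5);print(robot.observe()['joint_pos'])
cv2.imwrite('pics/s1.png',np.hstack([robot.grab_frame('top')[200:350,220:400],robot.grab_frame('scene')[100:250,200:380]]).repeat(2,0).repeat(2,1))"
```

```text
time: 2.18
eef_pos: [0.4476, -0.148, 0.1508]
eef_rot: [[0.289, 0.957, 0.001], [0.957, -0.289, -0.0], [0.0, 0.001, -1.0]]
contact_force: [-0.1, -0.3, -0.3]
gripper_width: 0.0848
grasp_force: 0.0
t 2.1833 pos [ 0.4476 -0.148   0.1508] xdeg 73.21717461579469 q7 -0.34271354460168657
shift [ 0.0001 -0.0014  0.1058] rot [ 0.0008  0.     -0.0049] F [-0.075  -0.2865 -0.2648] M [-0.0074  0.0125  0.0702] w 0.0848424232257492 0.0
[ 0.4769  0.4216 -0.3255  2.2252  0.2626  0.5288 -0.3427]
```

View pics/s1.png

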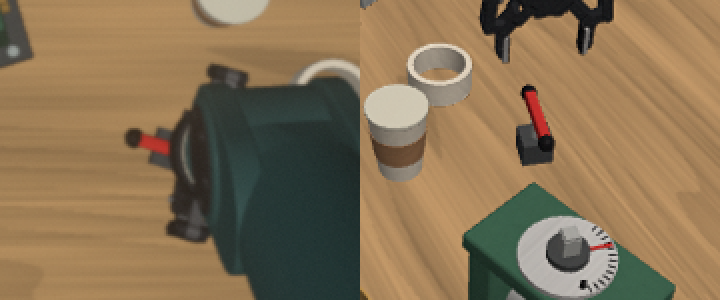

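The open fingers straddle the bar (ball ends in the right-hand crop at about (528,90) and (545,143)), so I descend and grip.

```bash
python3 shift.py '0.085,0,-0.001,0.035,0,0,0
0.085,0,-0.001,0.07,0,0,0
0.085,0,-0.001,0.095,0,0,0
0.085,0,-0.001,0.105,0,0,0
0.085,0,-0.001,0.105,0,0,0'
python3 shift.py '0.0,0,0,0,0,0,0
0,0,0,0,0,0,0
0,0,0,0,0,0,0
0,0,0,0,0,0,0
0,0,0,0,0,0,0'
python3 shift.py '0.0,0,0,0,0,0,0
0,0,0,0,0,0,0
0,0,0,0,0,0,0
0,0,0,0,0,0,0
0,0,0,0,0,0,0'
python3 -c "
from h import *
to([.5803,.1200,.27],77)"
```

```text
time: 2.7
eef_pos: [0.4455, -0.148, 0.0442]
eef_rot: [[0.292, 0.956, -0.003], [0.956, -0.292, -0.001], [-0.002, -0.003, -1.0]]
contact_force: [0.0, 0.5, 0.5]
gripper_width: 0.0852
grasp_force: 0.0
time: 3.12
eef_pos: [0.4476, -0.1485, 0.0472]
eef_rot: [[0.291, 0.957, 0.004], [0.957, -0.291, -0.001], [-0.0, 0.004, -1.0]]
contact_force: [-0.7, -0.0, 0.5]
gripper_width: 0.0248
grasp_force: 0.0
time: 3.53
eef_pos: [0.447, -0.1483, 0.047]
eef_rot: [[0.291, 0.957, 0.002], [0.957, -0.291, -0.001], [-0.001, 0.002, -1.0]]
contact_force: [-1.2, 0.5, 6.5]
gripper_width: 0.0132
grasp_force: 58.5
t 3.5333 pos [ 0.447  -0.1483  0.047 ] xdeg 73.09775463682853 q7 -0.4651364901206721
shift [ 0.2953  0.0501 -0.2231] rot [ 0.0024  0.0009 -0.0681] F [-1.1988  0.4901  6.49  ] M [0.0176 0.2441 0.0059] w 0.013163949675189789 58.52995477616787
```

```bash
python3 shift.py '0,0,0,-0.03,0,0,0
0,0,0,-0.07,0,0,0
0,0,0,-0.11,0,0,0
0,0,0,-0.15,0,0,0
0,0,0,-0.19,0,0,0'
python3 shift.py '0,0,0,-0.03,0,0,0
0,0.03,0.005,-0.038,0,0,0
0,0.07,0.012,-0.038,0,0,0
0,0.11,0.019,-0.038,0,0,0
0,0.15,0.026,-0.038,0,0,0'
python3 shift.py '0,0.04,0.0065,0,0,0,0
0,0.08,0.013,0,0,0,0
0,0.12,0.02,0,0,0,0
0,0.14,0.023,0,0,0,-0.04
0,0.14,0.023,0,0,0,-0.068'
python3 shift.py '0,0,0,0,0,0,0
0,0,0,0,0,0,0
0,0,0,0,0,0,0'
python3 -c "
from h import *
to([.5803,.1200,.27],77);print(robot.observe()['joint_pos'])
a=robot.grab_frame('top');b=robot.grab_frame('scene');cv2.imwrite('pics/t2r.png',a);cv2.imwrite('pics/s2r.png',b)
cv2.imwrite('pics/s2.png',np.hstack([cv2.resize(a[150:250,120:220],(400,400)),cv2.resize(b[140:240,255:355],(400,400))]))"
```

```text
time: 3.95
eef_pos: [0.4452, -0.1477, 0.2378]
eef_rot: [[0.291, 0.957, 0.0], [0.957, -0.291, -0.0], [-0.0, 0.0, -1.0]]
contact_force: [0.8, -2.0, -3.8]
gripper_width: 0.0132
grasp_force: 59.5
time: 4.37
eef_pos: [0.5147, -0.0113, 0.2744]
eef_rot: [[0.293, 0.956, 0.001], [0.956, -0.293, -0.002], [-0.001, 0.002, -1.0]]
contact_force: [1.1, -0.1, -2.7]
gripper_width: 0.0133
grasp_force: 59.7
time: 4.78
eef_pos: [0.5787, 0.1227, 0.2743]
eef_rot: [[0.215, 0.977, 0.003], [0.977, -0.215, 0.005], [0.005, 0.002, -1.0]]
contact_force: [-0.6, -0.0, -1.7]
gripper_width: 0.013
grasp_force: 59.6
time: 5.03
eef_pos: [0.5768, 0.113, 0.2735]
eef_rot: [[0.228, 0.974, -0.0], [0.974, -0.228, -0.003], [-0.003, 0.0, -1.0]]
contact_force: [-0.2, -0.0, -2.8]
gripper_width: 0.0128
grasp_force: 59.6
t 5.0333 pos [0.5768 0.113  0.2735] xdeg 76.82914136124016 q7 -0.7455996819374033
shift [0.0076 0.0018 0.0035] rot [ 0.0004  0.0029 -0.003 ] F [-0.2008 -0.0021 -2.822 ] M [-0.0252 -0.0169  0.0244] w 0.012751817475008368 59.55701798200607
[ 0.1022  0.4103 -0.5035  1.8671  0.2464  0.9266 -0.7456]
```

View pics/s2.png

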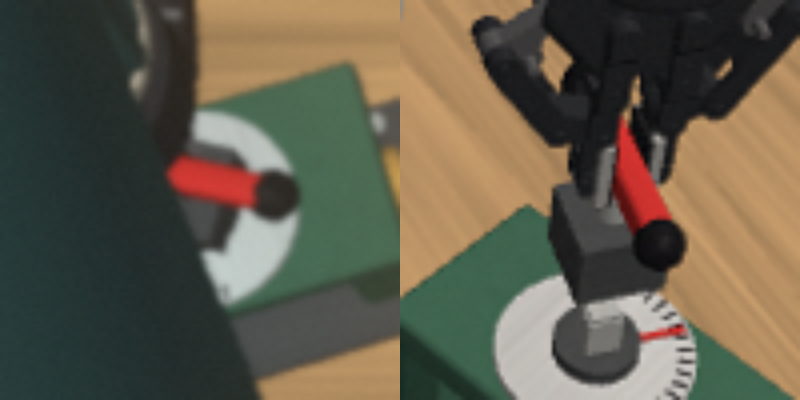

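The grip is upright. The near ball shows in both crops at (275,192) and (660,243), so I use it to check the offset from TCP to handle.

```bash
python3 - <<'E'
from h import *
m=lambda X,Y,x0,y0:((X+.5)/4-.5+x0,(Y+.5)/4-.5+y0)
p,r=tri(m(260,243,255,140),m(275,192,120,150));print(p,r)
u=np.array([np.cos(np.radians(77)),np.sin(np.radians(77)),0]);print("bar mid",p+.046*u, robot.observe()["eef_pos"])
# hub lower visible corners in scene: predicted vs picture
e=robot.observe()["eef_pos"];v=np.array([-u[1],u[0],0])
for s,t in((-1,-1),(-1,1),(1,-1),(1,1)):
    q=proj("scene",[*(e[:2]+.02*(s*u+t*v)[:2]),e[2]-.047]);print("pred lower corner",s,t,((q-[255,140]+.5)*4-.5+[400,0]))
print("pred top spindle", (proj("scene",[.5803,.12,.208])-[255,140]+.5)*4-.5+[400,0])
E
```

```text
[0.5623 0.0942 0.2208] [np.float64(24.3), np.float64(24.3)]
bar mid [0.5726 0.139  0.2208] [0.5772 0.1133 0.274 ]
pred lower corner -1 -1 [544.0607 236.4884]
pred lower corner -1 1 [630.006  220.7207]
pred lower corner 1 -1 [572.2818 305.2498]
pred lower corner 1 1 [661.0771 288.299 ]
pred top spindle [599.561  302.7563]
```

```bash
python3 - <<'E'
from h import *
m=lambda X,Y,x0,y0:((X+.5)/4-.5+x0,(Y+.5)/4-.5+y0)
u=np.array([np.cos(np.radians(77)),np.sin(np.radians(77)),0])
e=robot.observe()["eef_pos"];z=e[2]+.017
print("bar mid from top",atz("top",m(275,192,120,150),z)+.046*u,"from scene",atz("scene",m(260,243,255,140),z)-.046*u)
to([.5803,.1200,.27],77)
E
```

```text
bar mid from top [0.5779 0.1118 0.291 ] from scene [0.5759 0.1139 0.291 ]
t 5.1333 pos [0.5772 0.1133 0.274 ] xdeg 76.83266401396462 q7 -0.7455215327250501
shift [0.0073 0.0015 0.0039] rot [ 0.0013  0.0021 -0.0029] F [-0.2336  0.0392 -2.8543] M [-0.0179  0.0082  0.0292] w 0.013360611387589809 59.55736644566059
```

```bash
python3 shift.py '0,0.008,0.0016,0,0,0,0
0,0.008,0.0016,0.008,0,0,0
0,0.008,0.0016,0.014,0,0,0
0,0.008,0.0016,0.016,0,0,0'
python3 shift.py '0,0,0,0.002,0,0,0
0,0,0,0.003,0,0,0
0,0,0,0.004,0,0,0'
python3 -c "
from h import *
to([.5805,.1204,.231],77)"
```

```text
time: 5.47
eef_pos: [0.5803, 0.1223, 0.2567]
eef_rot: [[0.225, 0.974, -0.001], [0.974, -0.225, -0.002], [-0.002, -0.0, -1.0]]
contact_force: [-0.6, -0.3, -3.5]
gripper_width: 0.0131
grasp_force: 59.6
time: 5.72
eef_pos: [0.5811, 0.1223, 0.254]
eef_rot: [[0.225, 0.974, 0.001], [0.974, -0.225, -0.002], [-0.001, 0.001, -1.0]]
contact_force: [-1.5, 0.1, -2.7]
gripper_width: 0.013
grasp_force: 59.6
t 5.7167 pos [0.5811 0.1223 0.254 ] xdeg 76.98885055472643 q7 -0.7721640460143798
shift [-0.002  -0.0002  0.023 ] rot [ 0.0014  0.0013 -0.0002] F [-1.4878  0.0616 -2.691 ] M [-0.1651  0.0141 -0.0112] w 0.012961220773292375 59.579849392175674
```

Slightly past in y, so I correct by 2 mm and keep lowering.

```bash
python3 shift.py '0,-0.0018,0,0,0,0,0
0,-0.0018,0,0.001,0,0,0
0,-0.0018,0,0.002,0,0,0
0,-0.0018,0,0.003,0,0,0'
python3 -c "
from h import *
to([.5805,.1204,.231],77)"
python3 shift.py '0,0,0,0.0015,0,0,0
0,0,0,0.003,0,0,0
0,0,0,0.003,0,0,0'
python3 -c "
from h import *
to([.5805,.1204,.231],77)"
```

```text
time: 6.05
eef_pos: [0.581, 0.121, 0.2514]
eef_rot: [[0.225, 0.974, 0.002], [0.974, -0.225, -0.001], [-0.0, 0.002, -1.0]]
contact_force: [-0.5, -0.4, -2.5]
gripper_width: 0.0128
grasp_force: 59.5
t 6.05 pos [0.581  0.121  0.2514] xdeg 76.9889378995521 q7 -0.7716182874011288
shift [-0.0006 -0.0004  0.0204] rot [ 0.0023  0.0003 -0.0002] F [-0.4858 -0.4337 -2.4518] M [-0.0011 -0.0024  0.0077] w 0.012803773306468272 59.5087368786335
time: 6.3
eef_pos: [0.5806, 0.1209, 0.2479]
eef_rot: [[0.225, 0.974, 0.001], [0.974, -0.225, -0.001], [-0.001, 0.001, -1.0]]
contact_force: [0.8, -0.2, -2.8]
gripper_width: 0.013
grasp_force: 59.5
t 6.3 pos [0.5806 0.1209 0.2479] xdeg 77.00091583085054 q7 -0.7739032393539196
shift [-0.0005 -0.      0.0169] rot [0.0013 0.0008 0.    ] F [ 0.7661 -0.1507 -2.8473] M [ 0.0096 -0.0168 -0.0345] w 0.012975144342408176 59.50067415833473
```

```bash
python3 shift.py '0,0,0,0.002,0,0,0
0,0,0,0.004,0,0,0
0,0,0,0.006,0,0,0
0,0,0,0.006,0,0,0'
python3 -c "
from h import *
to([.5805,.1204,.231],77)"
python3 shift.py '0,0,0,0.002,0,0,0
0,0,0,0.004,0,0,0
0,0,0,0.006,0,0,0
0,0,0,0.006,0,0,0'
python3 -c "
from h import *
to([.5805,.1204,.231],77)"
```

```text
time: 6.63
eef_pos: [0.5806, 0.1208, 0.2417]
eef_rot: [[0.225, 0.974, 0.001], [0.974, -0.225, -0.001], [-0.001, 0.001, -1.0]]
contact_force: [-0.5, 0.0, -2.6]
gripper_width: 0.0131
grasp_force: 59.5
t 6.6333 pos [0.5806 0.1208 0.2417] xdeg 76.99532857255384 q7 -0.7786101517056333
shift [-0.0004  0.      0.0107] rot [ 0.0011  0.0009 -0.0001] F [-0.5309  0.0146 -2.6231] M [ 0.0321 -0.0191  0.0387] w 0.013083794237737463 59.50850419700146
time: 6.97
eef_pos: [0.5806, 0.1208, 0.2357]
eef_rot: [[0.225, 0.974, 0.001], [0.974, -0.225, -0.001], [-0.001, 0.001, -1.0]]
contact_force: [0.1, -0.6, -3.6]
gripper_width: 0.0128
grasp_force: 59.5
t 6.9667 pos [0.5806 0.1208 0.2357] xdeg 76.99523986837475 q7 -0.7832825310505094
shift [-0.0004  0.      0.0047] rot [ 0.0012  0.001  -0.0001] F [ 0.1462 -0.6091 -3.5897] M [-0.0037  0.0028  0.0052] w 0.012795282511900603 59.515964314341545
```

```bash
python3 shift.py '0,0,0,0.0015,0,0,0
0,0,0,0.003,0,0,0
0,0,0,0.004,0,0,0
0,0,0,0.004,0,0,0'
python3 shift.py '0,0,0,0.0007,0,0,0
0,0,0,0.0014,0,0,0
0,0,0,0.0014,0,0,0'
python3 -c "
from h import *
to([.5805,.1204,.231],77)
a=robot.grab_frame('top');b=robot.grab_frame('scene')
cv2.imwrite('pics/s3.png',np.hstack([cv2.resize(a[150:250,120:220],(400,400)),cv2.resize(b[140:240,255:355],(400,400))]))"
```

```text
time: 7.3
eef_pos: [0.5807, 0.1208, 0.232]
eef_rot: [[0.225, 0.974, 0.001], [0.974, -0.225, -0.001], [-0.001, 0.001, -1.0]]
contact_force: [-0.9, 0.2, -2.9]
gripper_width: 0.0133
grasp_force: 59.5
time: 7.55
eef_pos: [0.5809, 0.1209, 0.2311]
eef_rot: [[0.225, 0.974, 0.002], [0.974, -0.225, -0.001], [-0.001, 0.002, -1.0]]
contact_force: [0.1, 0.5, -1.1]
gripper_width: 0.0129
grasp_force: 59.9
t 7.55 pos [0.5809 0.1209 0.2311] xdeg 76.99364917610323 q7 -0.7875035351427749
shift [-0.0006 -0.0003  0.0001] rot [ 0.0021  0.0006 -0.0001] F [ 0.0719  0.5064 -1.0775] M [-0.04    0.0916 -0.0016] w 0.012891144064835604 59.85985055565834
```

View pics/s3.png

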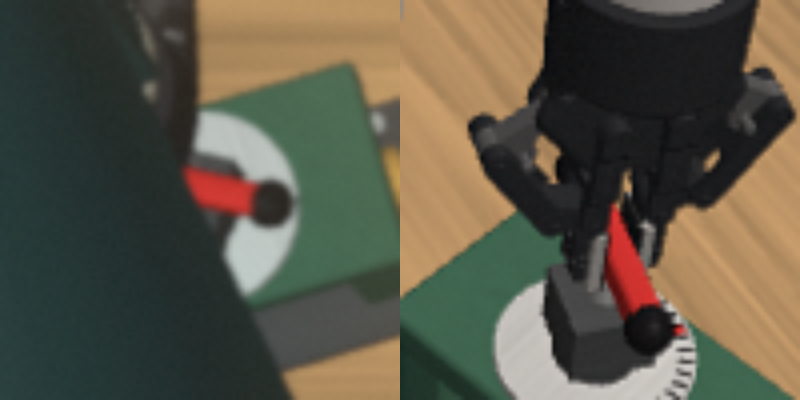

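The hub covers the shaft and sits on the seat (bottom edge at about (600,380)). I press until the force confirms it is home.

```bash
python3 shift.py '0,0,0,0.001,0,0,0
0,0,0,0.001,0,0,0
0,0,0,0.001,0,0,0'
python3 shift.py '0,0,0,0.001,0,0,0
0,0,0,0.001,0,0,0
0,0,0,0.001,0,0,0'
python3 -c "
from h import *
to([.5805,.1204,.231],77);print(robot.observe()['joint_pos'])"
```

```text
time: 7.9
eef_pos: [0.581, 0.121, 0.2311]
eef_rot: [[0.225, 0.974, 0.002], [0.974, -0.225, -0.001], [-0.001, 0.003, -1.0]]
contact_force: [-1.8, -0.2, 5.7]
gripper_width: 0.0132
grasp_force: 60.6
time: 8.15
eef_pos: [0.581, 0.121, 0.2311]
eef_rot: [[0.225, 0.974, 0.003], [0.974, -0.225, -0.002], [-0.001, 0.003, -1.0]]
contact_force: [-4.2, -1.9, 10.2]
gripper_width: 0.0131
grasp_force: 61.3
t 8.15 pos [0.581  0.121  0.2311] xdeg 76.97968601444941 q7 -0.7890454801716389
shift [-0.0007 -0.0004  0.0001] rot [ 0.003   0.0012 -0.0004] F [-4.1744 -1.9499 10.1775] M [-0.3144  0.973  -0.0127] w 0.013113604111659736 61.288792937994
[ 0.0719  0.4634 -0.4858  1.8986  0.2862  0.8458 -0.789 ]
```

Fully home with about 12 N of push. Now I wind clockwise (+rz), taking off some of the preload.

```bash
python3 shift.py '0,0,0,-0.001,0,0,0.05
0,0,0,-0.001,0,0,0.13
0,0,0,-0.001,0,0,0.21
0,0,0,-0.001,0,0,0.29
0,0,0,-0.001,0,0,0.37'
python3 shift.py '0,0,0,0,0,0,0.08
0,0,0,0,0,0,0.16
0,0,0,0,0,0,0.24
0,0,0,0,0,0,0.32
0,0,0,0,0,0,0.4'
python3 -c "
from h import *
to([.5809,.1209,.231],77);print(robot.observe()['joint_pos'])"
```

```text
time: 8.57
eef_pos: [0.581, 0.1206, 0.2311]
eef_rot: [[0.564, 0.826, 0.003], [0.826, -0.564, -0.002], [-0.0, 0.003, -1.0]]
contact_force: [-2.6, -2.1, 4.8]
gripper_width: 0.0134
grasp_force: 62.7
time: 8.98
eef_pos: [0.581, 0.1206, 0.2311]
eef_rot: [[0.841, 0.541, 0.002], [0.541, -0.841, -0.002], [0.001, 0.003, -1.0]]
contact_force: [-1.7, -1.5, 4.8]
gripper_width: 0.0131
grasp_force: 62.6
t 8.9833 pos [0.581  0.1206 0.2311] xdeg 32.73359145167986 q7 -1.446659193536087
shift [ 0.0001 -0.0003  0.0001] rot [ 0.0033  0.0004 -0.7726] F [-1.7443 -1.5141  4.7548] M [-0.3324  0.5578  0.2489] w 0.013089188767979928 62.590624541044235
[-0.0711  0.4382 -0.2865  1.905   0.1686  0.8197 -1.4467]
```

```bash
python3 shift.py '0,0,0,0,0,0,0.08
0,0,0,0,0,0,0.16
0,0,0,0,0,0,0.24
0,0,0,0,0,0,0.32
0,0,0,0,0,0,0.4'
python3 shift.py '0,0,0,0,0,0,0.08
0,0,0,0,0,0,0.16
0,0,0,0,0,0,0.2
0,0,0,0,0,0,0.2'
python3 -c "
from h import *
to([.5809,.1209,.231],77)"
python3 shift.py '0,0,0,0,0,0,0.04
0,0,0,0,0,0,0.08
0,0,0,0,0,0,0.08'
python3 -c "
from h import *
to([.5809,.1209,.231],77)"
```

```text
time: 9.4
eef_pos: [0.5809, 0.1206, 0.2311]
eef_rot: [[0.985, 0.171, 0.002], [0.171, -0.985, -0.002], [0.002, 0.002, -1.0]]
contact_force: [-2.9, -1.2, 5.2]
gripper_width: 0.013
grasp_force: 62.5
time: 9.73
eef_pos: [0.5809, 0.1206, 0.2311]
eef_rot: [[1.0, -0.026, 0.002], [-0.026, -1.0, -0.002], [0.002, 0.002, -1.0]]
contact_force: [-2.7, -1.6, 5.8]
gripper_width: 0.0135
grasp_force: 61.4
t 9.7333 pos [0.5809 0.1206 0.2311] xdeg -1.512842579034043 q7 -1.9573016036915218
shift [ 0.     -0.0003  0.0001] rot [ 0.0032 -0.0005 -1.3703] F [-2.6616 -1.5869  5.786 ] M [-0.3877  0.5866  0.1458] w 0.01349992537407492 61.38800695538521
time: 9.98
eef_pos: [0.5809, 0.1207, 0.2311]
eef_rot: [[0.994, -0.106, 0.002], [-0.106, -0.994, -0.002], [0.002, 0.002, -1.0]]
contact_force: [-3.4, -1.2, 5.5]
gripper_width: 0.0128
grasp_force: 61.4
t 9.9833 pos [0.5809 0.1207 0.2311] xdeg -6.08579971376206 q7 -2.0255225168596427
shift [ 0.     -0.0002  0.0001] rot [ 0.0031 -0.0006 -1.4501] F [-3.439  -1.1673  5.5013] M [-0.3684  0.6083  0.1247] w 0.012810303462330698 61.43516734242439
```

```bash
for i in 1; do python3 shift.py '0,0,0,0,0,0,0.03
0,0,0,0,0,0,0.06
0,0,0,0,0,0,0.06'; python3 -c "
from h import *
to([.5809,.1209,.231],77)"; done
python3 shift.py '0,0,0,0,0,0,0.03
0,0,0,0,0,0,0.06
0,0,0,0,0,0,0.06'; python3 -c "
from h import *
to([.5809,.1209,.231],77)"
```

```text
time: 10.23
eef_pos: [0.5809, 0.1207, 0.2311]
eef_rot: [[0.986, -0.165, 0.002], [-0.165, -0.986, -0.002], [0.002, 0.002, -1.0]]
contact_force: [-2.4, -0.8, 5.9]
gripper_width: 0.0131
grasp_force: 61.6
t 10.2333 pos [0.5809 0.1207 0.2311] xdeg -9.506327059675487 q7 -2.0763949828418675
shift [-0.     -0.0002  0.0001] rot [ 0.003  -0.0007 -1.5098] F [-2.3601 -0.8498  5.9291] M [-0.3967  0.5884  0.1355] w 0.013086509093849763 61.589550375938416
time: 10.48
eef_pos: [0.5809, 0.1207, 0.2311]
eef_rot: [[0.975, -0.221, 0.002], [-0.221, -0.975, -0.002], [0.003, 0.002, -1.0]]
contact_force: [-2.9, -2.1, 5.6]
gripper_width: 0.0128
grasp_force: 67.8
t 10.4833 pos [0.5809 0.1207 0.2311] xdeg -12.790935410612313 q7 -2.126144004166543
shift [-0.     -0.0002  0.0001] rot [ 0.0036 -0.0006 -1.5671] F [-2.8651 -2.1391  5.6435] M [-0.4268  0.6792  0.5996] w 0.012761660333495737 67.83476829528809
```

The moment jumps from 0.13 to 0.60 N m, which looks like the stop. I nudge a little further to confirm.

```bash
python3 shift.py '0,0,0,0,0,0,0.03
0,0,0,0,0,0,0.04
0,0,0,0,0,0,0.04'; python3 -c "
from h import *
to([.5809,.1209,.231],77)"
```

```text
time: 10.73
eef_pos: [0.5809, 0.1207, 0.2311]
eef_rot: [[0.966, -0.257, 0.002], [-0.257, -0.966, -0.003], [0.003, 0.002, -1.0]]
contact_force: [-1.8, -1.8, 5.6]
gripper_width: 0.0132
grasp_force: 74.1
t 10.7333 pos [0.5809 0.1207 0.2311] xdeg -14.916821763915843 q7 -2.1585036788608667
shift [-0.     -0.0002  0.0001] rot [ 0.0043 -0.0005 -1.6043] F [-1.7967 -1.8279  5.5738] M [-0.3722  0.5791  0.9553] w 0.0131661129367872 74.14970574493054
```

```bash
python3 shift.py '0,0,0,-0.0008,0,0,-0.02
0,0,0,-0.0008,0,0,-0.04
0.085,0,0,-0.0008,0,0,-0.04
0.085,0,0,-0.0008,0,0,-0.04
0.085,0,0,-0.0008,0,0,-0.04'
python3 shift.py '0.085,0,0,0,0,0,0
0.085,0,0,0,0,0,0
0.085,0,0,0,0,0,0
0.085,0,0,0,0,0,0
0.085,0,0,0,0,0,0'
python3 shift.py '0.085,0,0,-0.01,0,0,0
0.085,0,0,-0.03,0,0,0
0.085,0,0,-0.06,0,0,0
0.085,0,0,-0.09,0,0,0
0.085,0,0,-0.12,0,0,0'
python3 shift.py '0.085,0,0.04,0,0,0,0
0.085,0,0.08,0,0,0,0
0.085,0,0.12,0,0,0,0
0.085,0,0.16,0,0,0,0
0.085,0,0.16,0,0,0,0'
python3 -c "
from h import *
to([.5809,.1209,.231],77)
a=robot.grab_frame('top');b=robot.grab_frame('scene')
cv2.imwrite('pics/s4.png',np.hstack([cv2.resize(a[150:250,120:220],(400,400)),cv2.resize(b[140:240,255:355],(400,400))]))"
```

```text
time: 11.15
eef_pos: [0.5813, 0.1213, 0.2307]
eef_rot: [[0.974, -0.226, 0.003], [-0.226, -0.974, 0.0], [0.002, -0.001, -1.0]]
contact_force: [0.2, 0.0, -0.2]
gripper_width: 0.0485
grasp_force: 0.0
time: 11.57
eef_pos: [0.5809, 0.121, 0.2306]
eef_rot: [[0.974, -0.224, 0.002], [-0.224, -0.974, -0.001], [0.002, 0.0, -1.0]]
contact_force: [-0.2, 1.0, -0.2]
gripper_width: 0.0849
grasp_force: 0.0
time: 11.98
eef_pos: [0.5804, 0.121, 0.3526]
eef_rot: [[0.975, -0.224, 0.002], [-0.224, -0.975, -0.001], [0.002, 0.0, -1.0]]
contact_force: [0.6, -0.1, 0.6]
gripper_width: 0.0848
grasp_force: 0.0
time: 12.4
eef_pos: [0.5423, -0.0456, 0.3517]
eef_rot: [[0.971, -0.238, 0.001], [-0.238, -0.971, -0.007], [0.003, 0.007, -1.0]]
contact_force: [-0.2, -1.1, 0.5]
gripper_width: 0.0852
grasp_force: 0.0
t 12.4 pos [ 0.5423 -0.0456  0.3517] xdeg -13.748994088518145 q7 -1.8215548009035174
shift [-0.0024 -0.1717  0.1196] rot [ 0.0071  0.0032 -1.5839] F [-0.1864 -1.1179  0.5453] M [-0.0509 -0.0148 -0.0078] w 0.08524039344202683 0.0
```

View pics/s4.png

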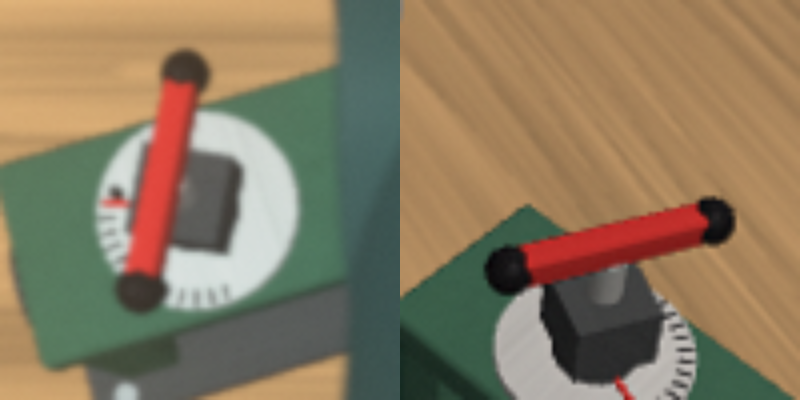

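The handle is home and released, with the red pointer tip at (113,203) next to the pin at (117,193). I check that against the stop with a full-scale crop.

```bash
python3 - <<'E'
from h import *
b=robot.grab_frame('scene');a=robot.grab_frame('top')
cv2.imwrite('pics/s5.png',np.hstack([cv2.resize(a[180:240,135:195],(400,400),interpolation=cv2.INTER_CUBIC),cv2.resize(b[205:265,275:335],(400,400),interpolation=cv2.INTER_CUBIC)]))
E
```

```text
(no output)
```

View pics/s5.png

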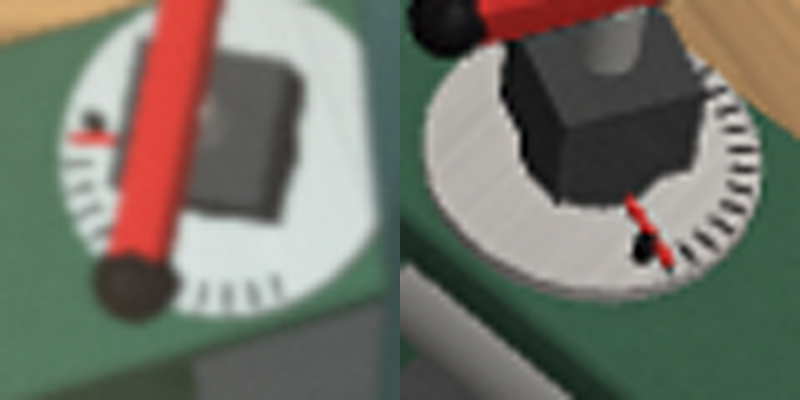

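The pointer lies against the pin on the dial's last tick (scene crop: pin (643,248), pointer (660,250)), the hub is seated and the robot is clear, so I hand in.

```bash
python3 -c "
from station import robot
print(robot.finish_job())"
```

```text
the job is handed in; nothing more can be done
None
```

The T-handle is fully home on the spindle, wound clockwise until the moment rose sharply and the pointer met the pin, and released; the cup, tape and hoop were left alone, and the job is handed in (no verdict was returned).

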